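# Fit the carrier plate to the cup mixer

## Task

Fit the flat metal carrier plate to the cup mixer. Slide it along its tray until its slotted end sticks out well over the tray's open edge, pick it up by that end and set it down on the round rest, let go, then take it again nearer its other end and lower it, still gripped, over the mixer's shaft and drive pin together until it lies flat and fully home; let go of it there. Leave the cups and other things on the bench where they are.

Things in the scene. Friction and masses are not known exactly. Their poses are not given: they have to be found in the camera images.
- plate_mid (a point): Carrier plate, the only loose metal plate: plain aluminium, 150 mm long (its x), 60 mm wide (its y), 6 mm thick, about 0.15 kg, two thin black rubber discs on top. This point is its centre, 3 mm above its underside; z up. A round 16 mm through hole for the shaft is at the centre. Starts flat in the tray, slotted end towards the open edge. Grip it across its 60 mm width.
- plate_slot (a point): Centre of the plate's through slot for the pin, half-way up the plate: 32 mm from plate_mid towards +x, the slotted end. The slot is 12 mm long (x) and 9 mm wide. Same axes as plate_mid.
- tray_lip (a point): Grey plastic tray on legs, fixed. This point is the middle of the open edge of its channel floor, at floor height (45 mm above the bench); x points out of the open edge, along the channel, z up. The plate lies in the channel, its slotted end 8 to 22 mm inside the edge at the start. An overhang of 45 to 55 mm is good; at 75 mm the plate tips off.
- tray: The same tray; origin on the bench, 105 mm behind (-x of) the open edge; same axes. Channel 63 mm wide, 210 mm long, side walls 6 mm thick and 12 mm above its floor, so the plate cannot be gripped in it. A wall 12 mm high closes the back; between it and the plate's plain end is a gap of 38 to 52 mm at the start, room for closed fingertips to push.
- rest_top (a point): Round rest, fixed: white post 48 mm in diameter, 50 mm high with a black rubber top (foot flange 64 mm wide, 6 mm high). This point is the centre of its top face; set the middle of the plate here, at any yaw. It is narrower than the plate, so fingers can reach beside and below the plate.
- seat (a point): Centre of the flat top of the cup mixer's grey seat beam (110 mm along x, 40 mm wide, 60 mm above the bench), at the foot of the shaft; x points to the pin, z up. The shaft is 14 mm thick and 32 mm high above the seat, its top 10 mm tapered to 6 mm. When home, the plate's underside lies on the seat: plate_mid 3 mm above this point, the plate's x along this x.
- pin (a point): Foot of the mixer's drive pin, 32 mm along +x from seat, at seat height, same axes. The pin is 7 mm thick and stands 18 mm above the seat, its top 6 mm tapered.
- mixer: Cup mixer, white machine, fixed; origin on the bench under the seat point, same axes. Foot 20 mm high, 120 mm wide. White splash cheeks 5 mm thick, 76 mm apart, 82 mm high, flank the plate's slotted half from x = 25 to 85 mm: no room for fingers there. A housing 140 mm high, 120 mm wide begins at x = 82 mm. The -x end is open.
Mind the look-alikes: they are no part of the job. Of the things shaped like the part that bears plate_mid, the aluminium one is meant.

How it is judged:
On the way, in this order (a step that is already met when the one before it is completed fails the run):
1. the plate, still lying flat on the tray's floor, sticks out at least 25 mm over the open edge (x of plate_mid in the frame of tray_lip between -0.05 and 0 m and z of plate_mid in the frame of tray_lip between -0.002 and 0.008 m and angle between plate_mid's own z axis and vertical below 0.06 rad), for 0.1 s.
2. the plate has been lifted clear of the tray by its slotted half (z of plate_mid in the frame of tray_lip above 0.025 m and contact force between the fingers and plate above 1 N and x of the grasp point in the frame of plate_mid above 0.01 m), for 0.1 s.
3. the plate lies flat on the round rest, let go (contact force between plate and rest above 0.2 N and contact force between the fingers and plate below 0.1 N and angle between plate_mid's own z axis and vertical below 0.06 rad and linear speed of plate below 0.02 m/s), for 0.2 s.
4. the plate, gripped outside its slotted half, is over both shaft and pin and within 8 mm of the seat (horizontal distance between plate_mid and seat below 0.004 m and horizontal distance between plate_slot and pin below 0.004 m and angle between the x axis of plate_mid and the x axis of seat, either way round below 0.12 rad and z of plate_mid in the frame of seat below 0.011 m and x of the grasp point in the frame of plate_mid below 0.01 m and contact force between the fingers and plate above 1 N).
At the end, for the whole second after the job is handed in: The plate is on the mixer, over both shaft and pin: hole within 4 mm of the shaft's axis, slot within 4 mm of the pin, underside within 2.5 mm of the seat, tilted less than 0.06 rad, let go and at rest (horizontal distance between plate_mid and seat below 0.004 m and horizontal distance between plate_slot and pin below 0.004 m and angle between the x axis of plate_mid and the x axis of seat, either way round below 0.12 rad and z of plate_mid in the frame of seat below 0.0055 m and z of plate_slot in the frame of pin below 0.0055 m and angle between plate_mid's own z axis and vertical below 0.06 rad and contact force between the fingers and plate below 0.1 N and linear speed of plate below 0.01 m/s); the robot touches nothing.
It fails at once if a cup or other loose bystander is moved by more than 30 mm (distance of any of cup_a, cup_b, cup_c, cup_d, empty_cup, cassette, spare_lid from where it was at the start of the episode above 0.03 m).
It also fails if it takes over 72 s, if anything falls off the work surface, if the arm or the gripper's body presses on something with over 40 N, if the wrist force passes 120 N, or if a joint passes its speed limit or range.

## Robot

A 6-joint arm with a two-finger parallel gripper is mounted at the origin on the work surface. World frame = base frame: x ahead of the robot, y to its left, z up, the work surface at z = 0. Lengths are in m, angles in rad, forces in N, time in s.
With the tool pointing down it reaches from about 0.25 to 0.8 m from the base axis. Payload 8.5 kg.
Tool frame: the origin (TCP) lies midway between the tips of the shut fingers; the grasp point (between the pads) lies 19 mm behind it; z points along the fingers, y is the line along which they close (so a half turn about z gives the same grasp; the last joint's range is limited). The gripper opens to 85 mm and grips with 20 to 120 N. Pads are 22 mm wide; open, the fingers measure 114 mm over their backs; the gripper's body (76 mm by 85 mm) begins 54 mm behind the grasp point. The pads swing forward as they close: fully open they stand 13 mm farther back than shut.
Start: joints at [-1.301, 0.238, -0.013, 1.319, 0, 1.571], TCP at [0.14, -0.506, 0.231] pointing down, gripper open.
Joint ranges: [-2.66, 2.66], [-1.03, 1.9], [-1.14, 1.46], [-1.82, 2.27], [-1.45, 1.34], [-3.14, 3.14]. Speed limits (rad/s): [2.22, 2.22, 2.79, 3.14, 3.14, 3.14].

## Interface

Orientations are given as a rotation vector (axis times angle).
In Python, from plant import * gives the robot as it stands.
- The arm moves only by the tool apply_moves, never from a script. Its argument "commands" is one flat list of numbers, 7 for each row, row after row: the shift along the tool's x, y, z in cm, then the turn, a rotation vector about the tool's x, y, z in rad, then the finger opening in cm, from 0 to 8.54. A call has 1 to 10 rows; each row shifts and turns the commanded pose from where the row before left it, along the tool's axes as they then stand; what a row does not reach is not made up. A row lasts 1/12 s, in which the tool goes at most 41.7 mm and 7.16 degrees, less where a joint would pass 70% of its speed; a pose out of reach is approached as far as the arm can. A call with a gripper value outside its range is refused whole. The fingers move at their own pace and stop on an object; "newtons" is the grip in N (left out, the last holds). Time passes only in rows, so rows that do not move let the fingers close. It gives the time, the measured TCP pose, the force, the opening and the grip force at its end, in the units of the state.
- get_obs(): the state, without advancing time (a new reading comes with each control period).
- camera(name): name is "scene" or "top"; returns a dict with "frame" (420x560x3 uint8, red, green, blue), "camera_matrix" (3x3 intrinsics, pixels), "position" and "attitude" of the camera in the world. Camera axes: x right, y down, z forward; pixel columns grow to the right and rows downward; lengths in m; the calibration is good to about 2 mm. A picture is of the moment at which its call begins. There is no depth.
- finish_job(): hands the job in; it is judged then, once.
The state is a dict: "t": time; "joint_pos": joint angles; "dq": joint speeds; "effort": joint torques, N m; "position": TCP position; "ee_rot": TCP orientation; "force": force on the tool from outside, world axes, zero at the start; "ft_torque": the same for the moment, N m; "finger_gap": opening from 0.0 (shut) to 1.0 (fully open); "finger_force": force on a finger pad.
Only numpy, scipy, OpenCV 4.12 (cv2) and the standard library are available. Lean on these libraries where they do the work, as an engineer would, in place of code of your own. Each camera call takes 0.05 s, during which the arm holds its last target. There are 200 camera calls.

## Working session

There is one attempt and no reset: what is moved stays moved. The work goes in short steps, Python scripts to look and compute and a tool call to move; the robot and the scene stay as the last step left them, time stands still between calls to the robot, and variables do not carry over. Pictures are saved under pics/ and viewed, at most 10 in all, crops included, and the job is handed in when it is done.

Besides the shell and the picture viewer there is one more tool, called after ">>>" as name(argument=value, ...) on one line, values as JSON. apply_moves: Moves the arm, as the interface text tells. Its arguments: {"type":"object","properties":{"commands":{"type":"array","items":{"type":"number"}},"newtons":{"type":"number"}},"required":["commands"]}

```bash
mkdir -p pics; ls; python3 - <<'E'
from plant import *
import cv2,numpy as np
o=get_obs();print({k:np.round(v,3) for k,v in o.items()})
for n in("scene","top"):
    c=camera(n);cv2.imwrite(f"pics/{n}0.png",cv2.resize(c["frame"][:,:,::-1],(784,588),interpolation=cv2.INTER_CUBIC));print(n,c["camera_matrix"],c["position"],c["attitude"])
    np.savez(f"pics/{n}0.npz",**c)
E
```

```text
pics
{'t': np.float64(0.0), 'joint_pos': array([-1.301,  0.239, -0.014,  1.319,  0.   ,  1.571]), 'dq': array([-0.002,  0.002,  0.   ,  0.001, -0.001,  0.001]), 'effort': array([-2.0000e-03, -5.3878e+01,  3.4644e+01,  1.8000e-02, -0.0000e+00,
        0.0000e+00]), 'position': array([ 0.14 , -0.506,  0.231]), 'ee_rot': array([-3.112, -0.422,  0.   ]), 'force': array([-0.165, -0.121, -0.066]), 'ft_torque': array([ 0.026, -0.014, -0.029]), 'finger_force': np.float64(0.0), 'finger_gap': np.float64(1.004)}
scene [[483.26828282   0.         277.95383044]
 [  0.         483.26828282 208.91766186]
 [  0.           0.           1.        ]] [1.17749573 0.01794824 1.0868978 ] [-1.95169362 -1.82353886  0.54846719]
top [[543.94233465   0.         283.7961943 ]
 [  0.         543.94233465 210.85520842]
 [  0.           0.           1.        ]] [0.34071983 0.04854861 1.26431716] [-2.09960557  2.15495754 -0.13122655]
```

View pics/scene0.png

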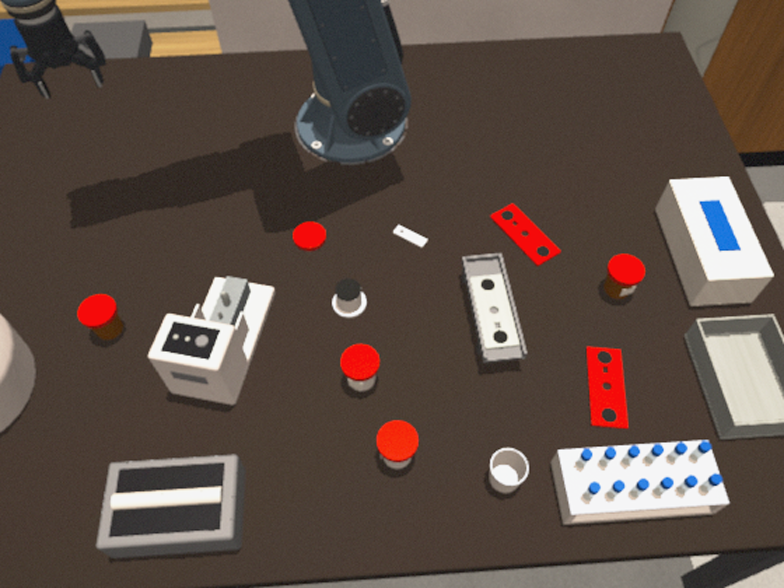

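View pics/top0.png

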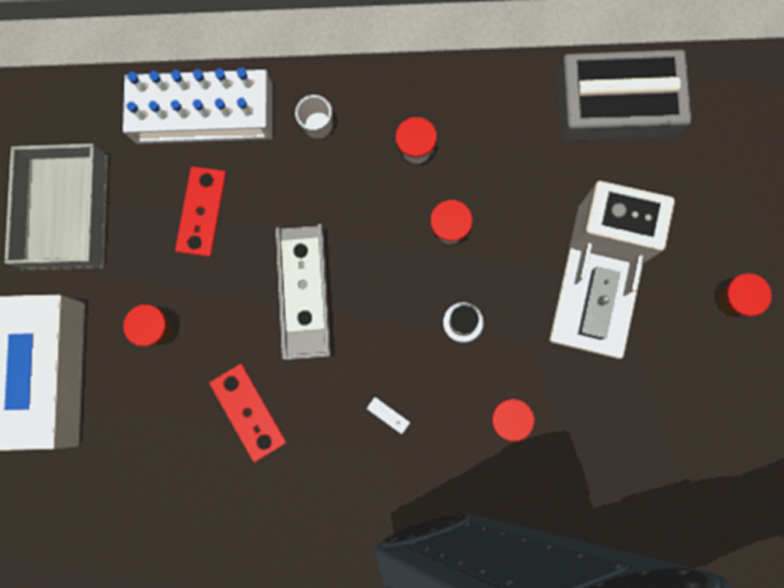

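```bash
cat > h.py <<'E'
import numpy as np,cv2
from scipy.spatial.transform import Rotation as R
def load(n): return dict(np.load(f"pics/{n}.npz"))
def comp(n,crops,out,s=5,W=800,H=600):
    f=load(n)["frame"][:,:,::-1]; im=np.zeros((H,W,3),np.uint8); x=0
    for (r0,r1,c0,c1) in crops:
        g=cv2.resize(f[r0:r1,c0:c1],None,fx=s,fy=s,interpolation=cv2.INTER_CUBIC)
        for c in range(c0-c0%10+10,c1,10):
            cv2.line(g,((c-c0)*s,0),((c-c0)*s,8),(0,255,255),1); cv2.putText(g,str(c),((c-c0)*s-10,18),0,.35,(0,255,255),1)
        for r in range(r0-r0%10+10,r1,10):
            cv2.line(g,(0,(r-r0)*s),(8,(r-r0)*s),(0,255,255),1); cv2.putText(g,str(r),(9,(r-r0)*s+4),0,.35,(0,255,255),1)
        im[:g.shape[0],x:x+g.shape[1]]=g; x+=g.shape[1]+5
    cv2.imwrite(out,im)
def ray(c,p):
    K=c["camera_matrix"]; d=np.linalg.inv(K)@[p[0],p[1],1]
    return R.from_rotvec(c["attitude"]).apply(d)
def atz(c,p,z):
    d=ray(c,p);o=c["position"];return o+d*(z-o[2])/d[2]
def tri(c1,p1,c2,p2):
    o1,o2=c1["position"],c2["position"];d1,d2=ray(c1,p1),ray(c2,p2)
    s=np.linalg.lstsq(np.c_[d1,-d2],o2-o1,rcond=None)[0]
    a,b=o1+s[0]*d1,o2+s[1]*d2;return (a+b)/2,np.linalg.norm(a-b)
E
python3 -c "
from h import *
comp('top0',[(155,260,190,242),(205,250,310,350),(170,260,390,456)],'pics/c_top.png')
comp('scene0',[(175,265,325,380),(195,230,230,268),(190,265,135,200)],'pics/c_scene.png')"
```

```text
(no output)
```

View pics/c_top.png

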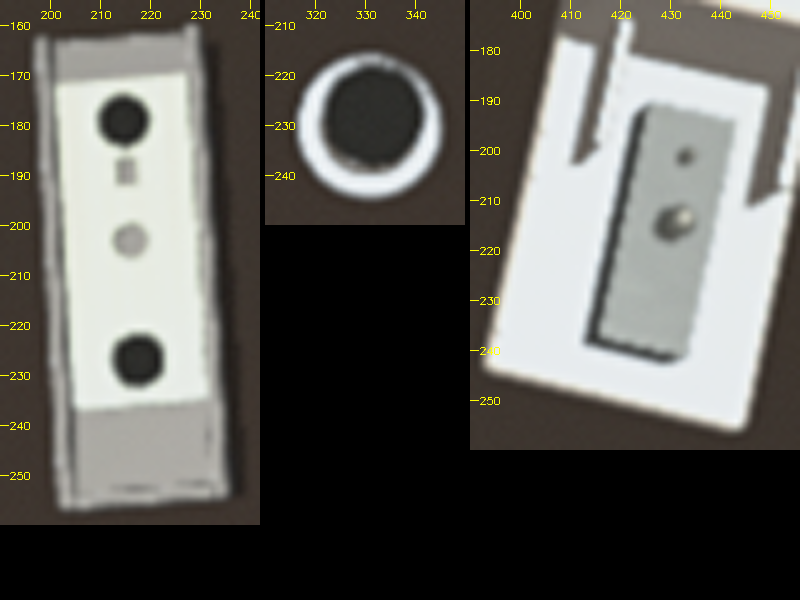

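View pics/c_scene.png

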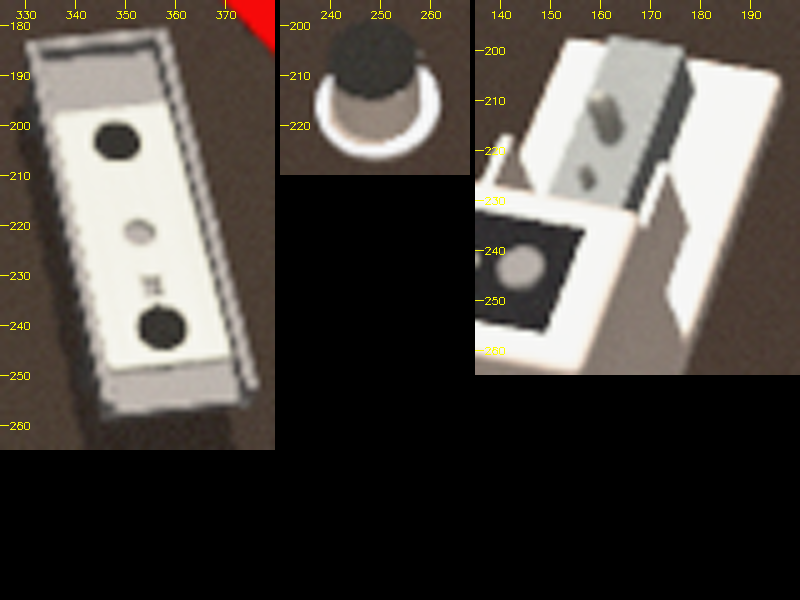

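```bash
python3 - <<'E'
from h import *
T,S=load("top0"),load("scene0")
np.set_printoptions(precision=4,suppress=True)
for n,a,b in [("hole",(216,203),(353,221)),("discP",(217.7,227),(348.5,203)),("discS",(214.7,179),(357.5,240.7)),("rest",(331.7,228),(249,207)),("shafttop",(433,213),(159.5,209.5)),("pintop",(433,201),(156.8,223.5))]:
    print(n,*tri(T,a,S,b))
for n,p,z in [("hole",(216,203),.051),("slot",(215.2,189),.051),("discP",(217.7,227),.051),("discS",(214.7,179),.051),("plateSend",(214,170.3),.051),("plateendP",(218.5,236),.051),("lip",(214,162.3),.045),("back",(219.5,252.5),.05),("rest",(331.7,228),.05),
 ("s1",(415.5,238.3),.06),("s2",(433.5,241.5),.06),("s3",(426.5,190.5),.06),("s4",(443.5,194.5),.06),("shaft",(433,213),.092),("pin",(433,201),.078)]:
    print(n,atz(T,p,z))
for n,p,z in [("hole",(353,221),.051),("rest",(249,207),.05),("s1",(162,197.5),.06),("s2",(177,200),.06),("shaft",(159.5,209.5),.092),("pin",(156.8,223.5),.078),("discS",(357.5,240.7),.051),("discP",(348.5,203),.051)]: print('S',n,atz(S,p,z))
E
```

```text
hole [0.552  0.2397 0.0498] 0.005002392058701119
discP [0.4969 0.2363 0.0495] 0.0052719404359477355
discS [0.6082 0.2426 0.0482] 0.004814087781929579
rest [ 0.4879 -0.0207  0.0449] 0.005622473949883271
shafttop [ 0.5091 -0.2389  0.0892] 0.003873919388715017
pintop [ 0.5384 -0.2462  0.0715] 0.0016614568310861849
hole [0.5515 0.237  0.051 ]
slot [0.5839 0.2387 0.051 ]
discP [0.4964 0.2334 0.051 ]
discS [0.6073 0.2397 0.051 ]
plateSend [0.6277 0.2413 0.051 ]
plateendP [0.476  0.2317 0.051 ]
lip [0.6481 0.2421 0.045 ]
back [0.4388 0.2298 0.05  ]
rest [ 0.4872 -0.0232  0.05  ]
s1 [ 0.4581 -0.2062  0.06  ]
s2 [ 0.4499 -0.2451  0.06  ]
s3 [ 0.5645 -0.237   0.06  ]
s4 [ 0.5544 -0.274   0.06  ]
shaft [ 0.5088 -0.2402  0.092 ]
pin [ 0.5374 -0.2454  0.078 ]
S hole [0.5526 0.242  0.051 ]
S rest [ 0.4915 -0.0177  0.05  ]
S s1 [ 0.453  -0.2404  0.06  ]
S s2 [ 0.4636 -0.2014  0.06  ]
S shaft [ 0.5112 -0.2362  0.092 ]
S pin [ 0.5426 -0.2436  0.078 ]
S discS [0.6097 0.2444 0.051 ]
S discP [0.4978 0.2386 0.051 ]
```

The top camera view shows the tray with the plate at (216,203), its slot end at the top, the rest at (332,228), and the mixer shaft at (433,213). The scene view puts them at (353,221), (249,207) and (160,210). I'm closing the fingers and moving above the gap behind the plate.

>>> apply_moves(commands=[0, 0, 0, 0, 0, 0.106, 0, 0, 0, 0, 0, 0, 0.106, 0, 1.8, -3.6, 0, 0, 0, 0, 0, 1.8, -3.6, 0, 0, 0, 0, 0, 1.8, -3.6, 0, 0, 0, 0, 0, 1.8, -3.6, 0, 0, 0, 0, 0, 1.8, -3.6, 0, 0, 0, 0, 0, 1.8, -3.6, 0, 0, 0, 0, 0, 1.8, -3.6, 0, 0, 0, 0, 0, 1.8, -3.6, 0, 0, 0, 0, 0])

```text
t: 0.93
position: [0.267, -0.2083, 0.2312]
ee_rot: [-3.14, -0.089, -0.0]
force: [1.0, -0.8, 0.3]
finger_gap: -0.0
finger_force: 0.0
```

>>> apply_moves(commands=[1.8, -3.6, 0, 0, 0, 0, 0, 1.8, -3.6, 0, 0, 0, 0, 0, 1.8, -3.6, 0, 0, 0, 0, 0, 1.8, -3.6, 0, 0, 0, 0, 0, 1.8, -3.6, 0, 0, 0, 0, 0, 1.8, -3.6, 0, 0, 0, 0, 0, 1.8, -3.6, 0, 0, 0, 0, 0, 1.8, -3.6, 0, 0, 0, 0, 0, 1.8, -3.6, 0, 0, 0, 0, 0, 1.8, -3.6, 0, 0, 0, 0, 0])

```text
t: 1.77
position: [0.4304, 0.0849, 0.2343]
ee_rot: [-3.069, -0.232, 0.01]
force: [0.9, -0.7, 0.1]
finger_gap: 0.0
finger_force: 0.0
```

>>> apply_moves(commands=[1.8, -3.6, 0, 0, 0, 0, 0, 1.8, -3.6, 0, 0, 0, 0, 0, 0, 0, 0, 0, 0, 0, 0, 0, 0, 0, 0, 0, 0, 0])

```text
t: 2.1
position: [0.4612, 0.1228, 0.2391]
ee_rot: [-3.032, -0.304, 0.018]
force: [-0.2, -1.2, 0.4]
finger_gap: -0.0
finger_force: 0.0
```

```bash
cat >> h.py <<'E'
def go(p,yaw,o=None):
    from plant import get_obs
    o=o or get_obs(); A=R.from_rotvec(o["ee_rot"])
    B=R.from_matrix(np.c_[[np.cos(yaw),np.sin(yaw),0],[np.sin(yaw),-np.cos(yaw),0],[0,0,-1]])
    np.set_printoptions(precision=3,suppress=True)
    print("turn first",(A.inv()*B).as_rotvec(),"then shift cm",B.inv().apply(np.array(p)-o["position"])*100,"q",o["joint_pos"])
E
python3 -c "
from h import *
go([.4575,.234,.12],.058)"
```

```text
turn first [-0.094  0.009  0.142] then shift cm [  0.275 -11.127  11.914] q [ 0.199  0.155 -0.104  1.314  0.095  3.141]
```

>>> apply_moves(commands=[0, 0, 0, -0.094, 0.002, 0, 0, 0, 0, 0, 0, 0, -0.12, 0, 0, 0, 0, 0, 0, -0.12, 0, 0, 0, 0, 0, 0, -0.12, 0, 0, 0, 0, 0, 0, -0.12, 0, 0, 0, 0, 0, 0, -0.12, 0, 0, 0, 0, 0, 0, -0.12, 0, 0, 0, 0, 0, 0, -0.12, 0, 0, 0, 0, 0, 0, -0.12, 0, 0, 0, 0, 0, 0, -0.12, 0])

```text
t: 2.93
position: [0.4633, 0.1065, 0.2398]
ee_rot: [-2.487, -1.9, -0.009]
force: [-0.4, -0.2, -0.7]
finger_gap: 0.004
finger_force: 0.0
```

>>> apply_moves(commands=[0, 0, 0, 0, 0, -0.12, 0, 0, 0, 0, 0, 0, -0.12, 0, 0, 0, 0, 0, 0, -0.12, 0, 0, 0, 0, 0, 0, -0.12, 0, 0, 0, 0, 0, 0, -0.12, 0, 0, 0, 0, 0, 0, -0.12, 0, 0, 0, 0, 0, 0, -0.12, 0, 0, 0, 0, 0, 0, -0.12, 0, 0, 0, 0, 0, 0, -0.12, 0, 0, 0, 0, 0, 0, -0.12, 0])

```text
t: 3.77
position: [0.4633, 0.1065, 0.2398]
ee_rot: [-0.982, -2.977, -0.017]
force: [0.7, -0.1, 0.6]
finger_gap: 0.005
finger_force: 0.0
```

>>> apply_moves(commands=[0, 0, 0, 0, 0, -0.12, 0, 0, 0, 0, 0, 0, -0.12, 0, 0, 0, 0, 0, 0, -0.12, 0, 0, 0, 0, 0, 0, -0.12, 0, 0, 0, 0, 0, 0, -0.12, 0, 0, 0, 0, 0, 0, -0.12, 0, 0, 0, 0, 0, 0, 0, 0])

```text
t: 4.35
position: [0.4634, 0.1066, 0.2397]
ee_rot: [0.13, -3.137, -0.02]
force: [0.6, -0.8, 0.8]
finger_gap: 0.003
finger_force: 0.0
```

```bash
python3 -c "
from h import *
go([.4575,.234,.12],.058+np.pi)"
```

```text
turn first [ 0.013 -0.002  0.025] then shift cm [-0.15  12.756 11.975] q [ 0.218  0.15  -0.105  1.316  0.013  0.135]
```

>>> apply_moves(commands=[0, 0, 0, 0.013, -0.002, 0.025, 0, 0, 3.2, 0, 0, 0, 0, 0, 0, 3.2, 0, 0, 0, 0, 0, 0, 3.2, 0, 0, 0, 0, 0, 0, 3.16, 4, 0, 0, 0, 0, -0.15, 0, 4, 0, 0, 0, 0, 0, 0, 4, 0, 0, 0, 0, 0, 0, 2, 0, 0, 0, 0, 0, 0, 0, 0, 0, 0, 0])

```text
t: 5.1
position: [0.4561, 0.2274, 0.1029]
ee_rot: [0.077, -3.134, 0.005]
force: [-0.5, -0.5, -0.5]
finger_gap: -0.001
finger_force: 0.0
```

```bash
python3 -c "
from h import *
from plant import *
go([.4575,.234,.05],.058+np.pi)
o=get_obs();print(o['position'])
for n in ('top','scene'):
    c=camera(n);np.savez(f'pics/{n}1.npz',**c)
    K=c['camera_matrix'];p=R.from_rotvec(c['attitude']).inv().apply(o['position']-c['position']);p=K@p;print(n,p[:2]/p[2])
T,S=load('top1')['frame'],load('scene1')['frame']
a=T[155:265,180:250];b=S[120:240,310:385]
np.savez('pics/m.npz',frame=T)
comp('scene1',[(130,240,310,385),],'pics/s1.png',5,390,560)
comp('top1',[(155,265,180,255)],'pics/t1.png',5,390,560)
cv2.imwrite('pics/push0.png',np.hstack([cv2.imread('pics/t1.png'),cv2.imread('pics/s1.png')]))"
```

```text
turn first [-0.003 -0.007 -0.009] then shift cm [-0.177  0.655  5.29 ] q [ 0.463  0.295 -0.279  1.004 -0.     0.414]
[0.456 0.227 0.103]
top [216.906 242.548]
scene [344.062 178.22 ]
```

View pics/push0.png

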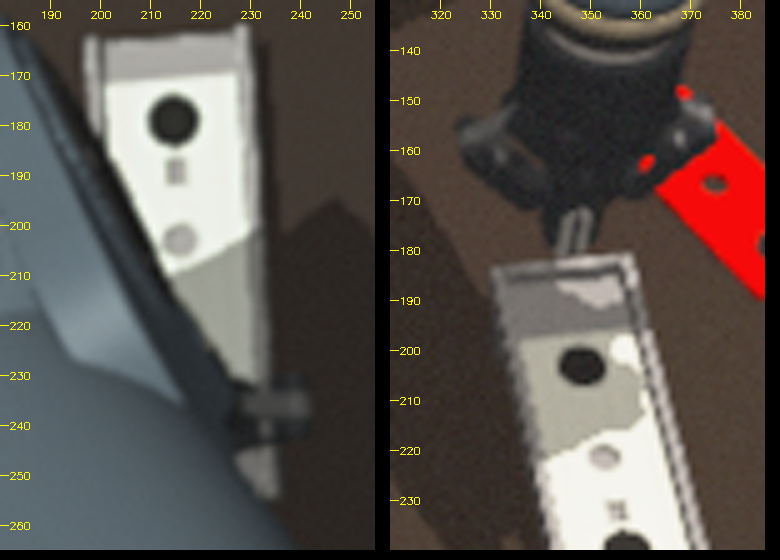

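>>> apply_moves(commands=[-0.15, 0.4, 2, 0, 0, -0.009, 0, 0, 0, 2, 0, 0, 0, 0, 0, 0, 1.2, 0, 0, 0, 0, 0, 0, 0, 0, 0, 0, 0, 0, 0, 0, 0, 0, 0, 0])

```text
t: 5.62
position: [0.4617, 0.2335, 0.0568]
ee_rot: [-0.095, 3.138, 0.002]
force: [-0.7, -0.7, 0.0]
finger_gap: 0.003
finger_force: 0.0
```

```bash
python3 -c "
from h import *
go([.537,.236,.049],.058+np.pi)"
```

```text
turn first [0.001 0.002 0.003] then shift cm [-7.529 -0.184  0.782] q [ 0.468  0.345 -0.34   0.883 -0.     0.408]
```

>>> apply_moves(commands=[0, 0, 0, 0, 0, 0, 0, 0, 0, 0, 0, 0, 0, 0, 0, 0, 0, 0, 0, 0, 0])

```text
t: 5.87
position: [0.4616, 0.2337, 0.0565]
ee_rot: [-0.097, 3.137, 0.002]
force: [0.1, 0.2, -0.0]
finger_gap: 0.0
finger_force: 0.0
```

>>> apply_moves(commands=[0.3, -0.2, 0, 0, 0, 0, 0, 0, 0, 0.4, 0, 0, 0, 0, 0, 0, 0.4, 0, 0, 0, 0, 0, 0, 0, 0, 0, 0, 0, 0, 0, 0, 0, 0, 0, 0])

```text
t: 6.28
position: [0.4577, 0.231, 0.0467]
ee_rot: [0.098, -3.14, -0.0]
force: [-0.5, -0.0, -0.3]
finger_gap: 0.0
finger_force: 0.0
```

>>> apply_moves(commands=[-0.8, 0, 0, 0, 0, 0, 0, -0.8, 0, 0, 0, 0, 0, 0, -0.8, 0, 0, 0, 0, 0, 0, -0.8, 0, 0, 0, 0, 0, 0, -0.8, 0, 0, 0, 0, 0, 0, -0.8, 0, 0, 0, 0, 0, 0, -0.8, 0, 0, 0, 0, 0, 0, -0.8, 0, 0, 0, 0, 0, 0, -0.8, 0, 0, 0, 0, 0, 0, -0.4, 0, 0, 0, 0, 0, 0])

```text
t: 7.12
position: [0.5353, 0.236, 0.0472]
ee_rot: [-0.097, 3.139, 0.001]
force: [-1.7, 0.1, 1.1]
finger_gap: -0.004
finger_force: 0.5
```

>>> apply_moves(commands=[-0.2, 0, 0, 0, 0, 0, 0, 0, 0, 0, 0, 0, 0, 0, 0, 0, 0, 0, 0, 0, 0])

```text
t: 7.37
position: [0.5359, 0.236, 0.0472]
ee_rot: [-0.097, 3.139, 0.001]
force: [0.1, -0.8, -0.8]
finger_gap: -0.0
finger_force: 0.0
```

```bash
python3 -c "
from h import *
from plant import *
for n in ('top','scene'):
    c=camera(n);np.savez(f'pics/{n}2.npz',**c)
comp('scene2',[(170,280,320,385),],'pics/s1.png',5,390,560)
comp('top2',[(135,245,180,255)],'pics/t1.png',5,390,560)
cv2.imwrite('pics/push1.png',np.hstack([cv2.imread('pics/t1.png'),cv2.imread('pics/s1.png')]))"
```

```text
(no output)
```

View pics/push1.png

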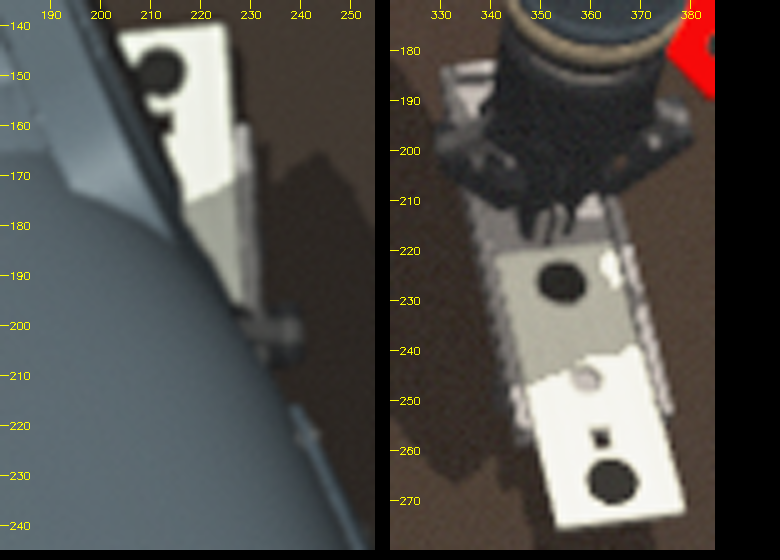

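```bash
python3 -c "
from h import *
T,S=load('top2'),load('scene2')
print(atz(T,(213.8,140.4),.051),atz(T,(212.2,149.5),.051))
for p in [(354.5,226),(364.5,266.5),(359.5,245.5)]: print(atz(S,np.subtract(p,(2.3,0)),.051))
go([.6,.24,.1],.058+np.pi)"
```

```text
[0.69857861 0.24145212 0.051     ] [0.67700407 0.24524426 0.051     ]
[0.56704867 0.23778932 0.051     ]
[0.67987344 0.24465739 0.051     ]
[0.62287186 0.24163504 0.051     ]
turn first [0.    0.001 0.004] then shift cm [-6.45   0.03  -5.274] q [ 0.415  0.456 -0.183  0.931 -0.     0.353]
```

>>> apply_moves(commands=[0.2, 0, 0, 0, 0, 0, 0, 0, 0, -4, 0, 0, 0, 0, 0, 0, -4, 0, 0, 0, 8.5, -3.5, 0, 0, 0, 0, 0, 8.5, -3.5, 0, 0, 0, 0, 0, 8.5, -3.5, 0, 0, 0, 0, 0, 8.5, -3.3, 0, 0, 0, 0, 0, 8.5, 0, 0, 0, 0, 0, 0, 8.5, 0, 0, 0, 0, 0, 0, 8.5])

```text
t: 8.22
position: [0.6722, 0.2442, 0.126]
ee_rot: [0.096, -3.14, -0.0]
force: [-1.7, -0.8, -0.9]
finger_gap: 0.972
finger_force: 0.0
```

```bash
python3 -c "
from h import *
go([.672,.244,.024],.06+np.pi)"
```

```text
turn first [ 0.    -0.     0.001] then shift cm [ 0.024 -0.016 10.198] q [0.348 0.613 0.316 1.275 0.    0.287]
```

>>> apply_moves(commands=[0, 0, 3, 0, 0, 0, 8.5, 0, 0, 3, 0, 0, 0, 8.5, 0, 0, 2.5, 0, 0, 0, 8.5, 0, 0, 1.7, 0, 0, 0, 8.5, 0, 0, 0, 0, 0, 0, 8.5, 0, 0, 0, 0, 0, 0, 8.5])

```text
t: 8.72
position: [0.6699, 0.2443, 0.0252]
ee_rot: [0.098, -3.139, 0.0]
force: [0.2, -0.1, 0.4]
finger_gap: 0.999
finger_force: 0.0
```

>>> apply_moves(commands=[0, 0, 0, 0, 0, 0, 6.5, 0, 0, 0, 0, 0, 0, 6.2, 0, 0, 0, 0, 0, 0, 5.6, 0, 0, 0, 0, 0, 0, 5, 0, 0, 0, 0, 0, 0, 5, 0, 0, 0, 0, 0, 0, 5], newtons=60)

```text
t: 9.22
position: [0.6724, 0.245, 0.0277]
ee_rot: [-0.098, 3.137, 0.003]
force: [-0.6, 1.2, 8.0]
finger_gap: 0.684
finger_force: 62.2
```

>>> apply_moves(commands=[0, 0, -0.5, 0, 0, 0, 5, 0, 0, -1, 0, 0, 0, 5, 0, 0, -2, 0, 0, 0, 5, 0, 0, -3, 0, 0, 0, 5, 0, 0, -3, 0, 0, 0, 5, 0, 0, -2.5, 0, 0, 0, 5, 0, 0, 0, 0, 0, 0, 5, 0, 0, 0, 0, 0, 0, 5])

```text
t: 9.88
position: [0.6725, 0.2446, 0.1481]
ee_rot: [-0.097, 3.135, 0.002]
force: [-0.3, -0.7, -1.5]
finger_gap: 0.684
finger_force: 64.3
```

```bash
python3 -c "
from h import *
from plant import *
for n in ('top','scene'):
    c=camera(n);np.savez(f'pics/{n}3.npz',**c)
comp('scene3',[(150,270,310,385),],'pics/s1.png',5,390,600)
comp('top3',[(125,245,180,255)],'pics/t1.png',5,390,600)
cv2.imwrite('pics/lift.png',np.hstack([cv2.imread('pics/t1.png'),cv2.imread('pics/s1.png')]))
go([.5366,-.0361,.14],-.275+np.pi)"
```

```text
turn first [ 0.    -0.     0.337] then shift cm [  5.33  -30.625   0.487] q [0.349 0.603 0.347 1.315 0.    0.287]
```

View pics/lift.png

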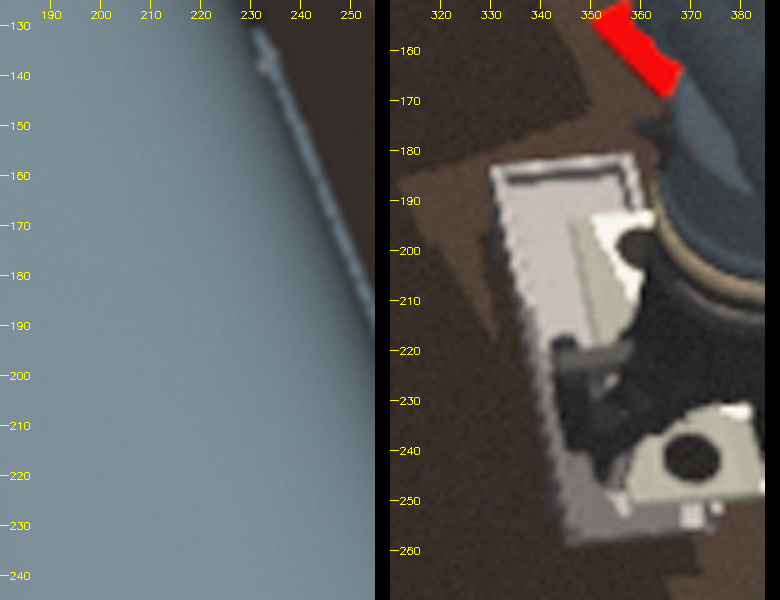

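>>> apply_moves(commands=[0, 0, 0, 0, 0, 0.0675, 5, 0, 0, 0, 0, 0, 0.0675, 5, 0, 0, 0, 0, 0, 0.0675, 5, 0, 0, 0, 0, 0, 0.0675, 5, 0, 0, 0, 0, 0, 0.067, 5, 0.15, -0.85, 0, 0, 0, 0, 5, 0.35, -2, 0, 0, 0, 0, 5, 0.5, -2.9, 0, 0, 0, 0, 5, 0.5, -2.9, 0, 0, 0, 0, 5, 0.5, -2.9, 0, 0, 0, 0, 5])

```text
t: 10.82
position: [0.6191, 0.1371, 0.1439]
ee_rot: [-0.426, -3.111, 0.001]
force: [0.3, -0.2, -1.3]
finger_gap: 0.683
finger_force: 64.4
```

>>> apply_moves(commands=[0.5, -2.9, 0, 0, 0, 0, 5, 0.5, -2.9, 0, 0, 0, 0, 5, 0.5, -2.9, 0, 0, 0, 0, 5, 0.5, -2.9, 0, 0, 0, 0, 5, 0.5, -2.9, 0, 0, 0, 0, 5, 0.5, -2.9, 0, 0, 0, 0, 5, 0.3, -1.6, 0, 0, 0, 0, 5, 0, 0, 0, 0, 0, 0, 5, 0, 0, 0, 0, 0, 0, 5, 0, 0, 0, 0, 0, 0, 5])

```text
t: 11.65
position: [0.5373, -0.0351, 0.1447]
ee_rot: [0.429, 3.112, 0.001]
force: [0.3, 0.4, -0.7]
finger_gap: 0.685
finger_force: 64.4
```

```bash
python3 -c "
from h import *
from plant import *
go([.5366,-.0361,.035],-.275+np.pi)
for n in ('scene',):
    c=camera(n);np.savez(f'pics/{n}4.npz',**c)
comp('scene4',[(120,250,200,310),],'pics/overrest.png',6,660,600)"
```

```text
turn first [0.001 0.    0.001] then shift cm [ 0.039 -0.113 10.974] q [-0.066  0.304 -0.149  1.118  0.001  0.208]Traceback (most recent call last):
  File "<string>", line 7, in <module>
    comp('scene4',[(120,250,200,310),],'pics/overrest.png',6,660,600)
    ~~~~^^^^^^^^^^^^^^^^^^^^^^^^^^^^^^^^^^^^^^^^^^^^^^^^^^^^^^^^^^^^^
  File "h.py", line 12, in comp
    im[:g.shape[0],x:x+g.shape[1]]=g; x+=g.shape[1]+5
    ~~^^^^^^^^^^^^^^^^^^^^^^^^^^^^
ValueError: could not broadcast input array from shape (780,660,3) into shape (600,660,3)
```

>>> apply_moves(commands=[0, -0.1, 2, 0, 0, 0, 5, 0, 0, 2.5, 0, 0, 0, 5, 0, 0, 2.5, 0, 0, 0, 5, 0, 0, 2, 0, 0, 0, 5, 0, 0, 1.2, 0, 0, 0, 5, 0, 0, 0, 0, 0, 0, 5, 0, 0, 0, 0, 0, 0, 5])

```text
t: 12.28
position: [0.5371, -0.0354, 0.0426]
ee_rot: [-0.428, -3.111, -0.001]
force: [0.6, 0.7, -1.1]
finger_gap: 0.683
finger_force: 64.5
```

>>> apply_moves(commands=[0, 0, 0.2, 0, 0, 0, 5, 0, 0, 0.2, 0, 0, 0, 5, 0, 0, 0.1, 0, 0, 0, 5, 0, 0, 0, 0, 0, 0, 5])

```text
t: 12.62
position: [0.5377, -0.0361, 0.0385]
ee_rot: [0.43, 3.111, 0.001]
force: [0.8, 0.2, -1.3]
finger_gap: 0.684
finger_force: 64.5
```

>>> apply_moves(commands=[0, 0, 0.2, 0, 0, 0, 5, 0, 0, 0.1, 0, 0, 0, 5, 0, 0, 0, 0, 0, 0, 5])

```text
t: 12.87
position: [0.5373, -0.0362, 0.035]
ee_rot: [0.43, 3.111, 0.001]
force: [-0.2, 0.7, -2.3]
finger_gap: 0.684
finger_force: 64.5
```

>>> apply_moves(commands=[0, 0, 0.1, 0, 0, 0, 5, 0, 0, 0.1, 0, 0, 0, 5, 0, 0, 0, 0, 0, 0, 5])

```text
t: 13.12
position: [0.5375, -0.0362, 0.0331]
ee_rot: [0.43, 3.111, 0.001]
force: [-0.5, -0.1, 0.2]
finger_gap: 0.679
finger_force: 64.7
```

>>> apply_moves(commands=[0, 0, 0.1, 0, 0, 0, 5, 0, 0, 0, 0, 0, 0, 5])

```text
t: 13.28
position: [0.5375, -0.0362, 0.0325]
ee_rot: [0.43, 3.111, 0.001]
force: [-2.7, -0.4, 5.2]
finger_gap: 0.685
finger_force: 65.2
```

>>> apply_moves(commands=[0, 0, 0, 0, 0, 0, 6.5, 0, 0, 0, 0, 0, 0, 8.5, 0, 0, 0, 0, 0, 0, 8.5, 0, 0, 0, 0, 0, 0, 8.5, 0, 0, 0, 0, 0, 0, 8.5, 0, 0, -3, 0, 0, 0, 8.5, 0, 0, -3.5, 0, 0, 0, 8.5, 0, 0, -3.5, 0, 0, 0, 8.5, 0, 0, 0, 0, 0, 0, 8.5])

```text
t: 14.03
position: [0.5405, -0.0364, 0.1383]
ee_rot: [0.429, 3.102, 0.002]
force: [1.5, -0.0, -0.3]
finger_gap: 0.996
finger_force: 0.0
```

>>> apply_moves(commands=[3, 0, 0, 0, 0, 0, 8.5, 3, 0, 0, 0, 0, 0, 8.5, 3, 0, 0, 0, 0, 0, 8.5, 3, 0, 0, 0, 0, 0, 8.5, 0, 0, 0, 0, 0, 0, 8.5, 0, 0, 0, 0, 0, 0, 8.5])

```text
t: 14.53
position: [0.4209, -0.0034, 0.1324]
ee_rot: [0.429, 3.111, 0.001]
force: [0.3, 0.4, 0.8]
finger_gap: 0.992
finger_force: 0.0
```

```bash
python3 -c "
from h import *
from plant import *
o=get_obs();print(o['position'])
for n in ('top','scene'):
    c=camera(n);np.savez(f'pics/{n}5.npz',**c)
comp('scene5',[(150,270,205,280),],'pics/s1.png',5,390,600)
comp('top5',[(170,270,300,375)],'pics/t1.png',5,390,600)
cv2.imwrite('pics/onrest.png',np.hstack([cv2.imread('pics/t1.png'),cv2.imread('pics/s1.png')]))"
```

```text
[ 0.4208661  -0.00337265  0.1323859 ]
```

View pics/onrest.png

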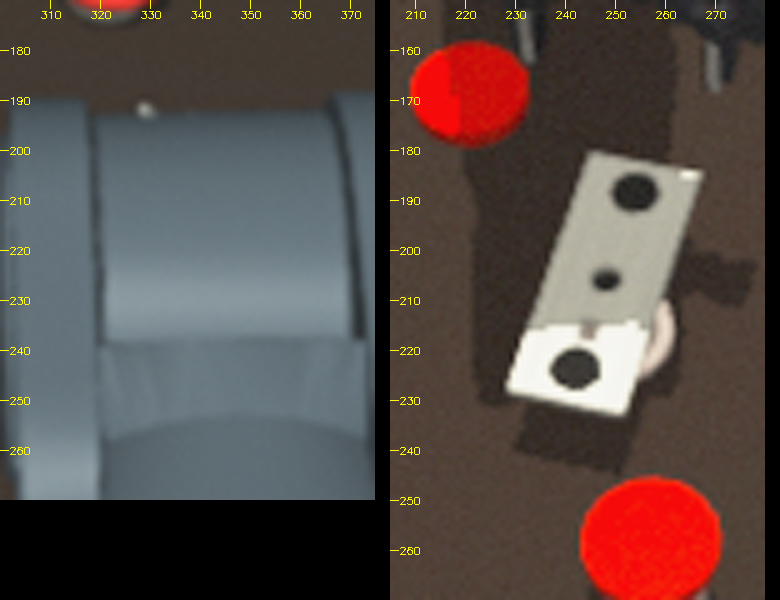

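```bash
python3 -c "
from h import *
np.set_printoptions(precision=4,suppress=True)
S=load('scene5');b=(2.3,0)
f=lambda p,z:atz(S,np.subtract(p,b),z)[:2]
a,c,h=f((254,188),.056),f((242.2,223.5),.056),f((248.2,206),.056)
print('discs',a,c,'mid',(a+c)/2,'hole',h,'yaw',np.arctan2(*(c-a)[::-1]))
co=np.array([f(p,.056) for p in [(244.5,180.5),(267.5,184.5),(252,233),(228.5,228.5)]]);print(co.mean(0),np.arctan2(*(co[2]+co[3]-co[0]-co[1])[::-1]))
print('rest',atz(load('scene0'),(246.7,207),.05))
for n,p,z in [('shafttop',(159.5,209),.092),('foot',(162,217.5),.06),('pintop',(156.8,223),.078),('c1',(162,197.5),.06),('c2',(177,200),.06)]:print(n,f(p,z))
P=np.array([0.4209,-0.0034,.1324+.013]);y=np.array([.272,.962,0])
K=S['camera_matrix']
for s in (-1,1):
  q=P+s*y*.05+[.011,0,0];q=K@R.from_rotvec(S['attitude']).inv().apply(q-S['position']);print(q[:2]/q[2])
"
```

```text
discs [ 0.4363 -0.0084] [ 0.5432 -0.0418] mid [ 0.4898 -0.0251] hole [ 0.4919 -0.0253] yaw -0.3027892293443091
[ 0.4914 -0.0249] -0.298404487299063
rest [ 0.4911 -0.0236  0.05  ]
shafttop [ 0.5093 -0.242 ]
foot [ 0.514  -0.2423]
pintop [ 0.5407 -0.2494]
c1 [ 0.4526 -0.2464]
c2 [ 0.4632 -0.2073]
[232.2423 162.1363]
[271.5418 168.6171]
```

```bash
python3 -c "
from h import *
T=load('top0')
g=T['frame'].astype(int)
def L(a,b,z):
  A,B=atz(T,a,z),atz(T,b,z);d=B-A;print(A[:2],B[:2],np.linalg.norm(d).round(4),np.arctan2(d[1],d[0]).round(3))
np.set_printoptions(precision=4,suppress=True)
L((393,243.5),(408,178),.02)   # left foot edge
L((393,243.5),(445,256),.02)   # front foot edge (+pi/2)
L((445,256),(456,214),.02)
s=1/1.4
for p,q in [((600,181),(675,199)),((588,232),(665,250)),((588,232),(600,181)),((665,250),(675,199))]: L(np.array(p)*s,np.array(q)*s,.14)
# precise seat: threshold grey beam
m=(np.abs(g-np.array([168,178,172])).max(2)<22).astype(np.uint8);m[:188]=0;m[245:]=0;m[:,:410]=0;m[:,447:]=0
print(g[230,425],m.sum());n,l,st,_=cv2.connectedComponentsWithStats(m);i=1+st[1:,4].argmax();print(st[i])
ys,xs=np.where(l==i);r=cv2.minAreaRect(np.c_[xs,ys].astype(np.float32));bx=cv2.boxPoints(r);print(r,bx)
w=np.array([atz(T,p,.06)[:2] for p in bx]);print(w,w.mean(0))
"
```

```text
[ 0.4514 -0.163 ] [ 0.6027 -0.2058] 0.1572 -0.276
[ 0.4514 -0.163 ] [ 0.42   -0.2785] 0.1197 -1.837
[ 0.42   -0.2785] [ 0.5153 -0.31  ] 0.1004 -0.319
[ 0.6816 -0.2308] [ 0.6498 -0.341 ] 0.1147 -1.852
[ 0.603  -0.2079] [ 0.572  -0.3201] 0.1164 -1.841
[ 0.603  -0.2079] [ 0.6816 -0.2308] 0.0819 -0.284
[ 0.572  -0.3201] [ 0.6498 -0.341 ] 0.0806 -0.262
[172 177 172] 813
[416 191  27  51 760]
((429.1999816894531, 215.60000610351562), (17.571369171142578, 48.3754997253418), 12.528807640075684) [[415.3764 237.3059]
 [425.8706 190.0824]
 [443.0235 193.8941]
 [432.5294 241.1177]]
[[ 0.4603 -0.206 ]
 [ 0.5655 -0.2357]
 [ 0.5558 -0.2731]
 [ 0.4508 -0.243 ]] [ 0.5081 -0.2395]
```

```bash
python3 -c "
from h import *
go([.4515,-.0118,.0325],-.275+np.pi)"
```

```text
turn first [0.001 0.002 0.   ] then shift cm [-2.974 -0.002  9.994] q [-0.009  0.124 -0.424  1.02   0.     0.266]
```

>>> apply_moves(commands=[-1.5, 0, 0, 0, 0, 0, 8.5, -1.47, 0, 0, 0, 0, 0, 8.5, 0, 0, 3, 0, 0, 0, 8.5, 0, 0, 3, 0, 0, 0, 8.5, 0, 0, 2.5, 0, 0, 0, 8.5, 0, 0, 1.2, 0, 0, 0, 8.5, 0, 0, 0, 0, 0, 0, 8.5, 0, 0, 0, 0, 0, 0, 8.5])

```text
t: 15.3
position: [0.451, -0.0119, 0.0346]
ee_rot: [-0.431, -3.111, -0.001]
force: [-0.0, 0.0, 0.6]
finger_gap: 0.996
finger_force: 0.0
```

```bash
python3 -c "
from h import *
go([.4515,-.0118,.0325],-.275+np.pi)"
```

```text
turn first [ 0.    -0.001 -0.   ] then shift cm [-0.051  0.021  0.209] q [-0.027  0.277 -0.519  0.776  0.     0.249]
```

>>> apply_moves(commands=[0, 0, 0.2, 0, 0, 0, 7, 0, 0, 0, 0, 0, 0, 6.5, 0, 0, 0, 0, 0, 0, 6.2, 0, 0, 0, 0, 0, 0, 5.8, 0, 0, 0, 0, 0, 0, 5, 0, 0, 0, 0, 0, 0, 5, 0, 0, 0, 0, 0, 0, 5], newtons=60)

```text
t: 15.88
position: [0.4513, -0.0117, 0.0343]
ee_rot: [0.43, 3.109, 0.001]
force: [-1.6, -0.1, 6.2]
finger_gap: 0.684
finger_force: 62.3
```

>>> apply_moves(commands=[0, 0, -0.5, 0, 0, 0, 5, 0, 0, -1.5, 0, 0, 0, 5, 0, 0, -3, 0, 0, 0, 5, 0, 0, -3, 0, 0, 0, 5, 0, 0, -3, 0, 0, 0, 5, 0, 0, -2, 0, 0, 0, 5, 0, 0, 0, 0, 0, 0, 5, 0, 0, 0, 0, 0, 0, 5])

```text
t: 16.55
position: [0.451, -0.0117, 0.1643]
ee_rot: [0.43, 3.109, 0.001]
force: [-0.2, 0.4, -1.8]
finger_gap: 0.682
finger_force: 64.7
```

```bash
python3 -c "
from h import *
t=np.array([.508,-.240,.14])-[.040*.962,-.040*.272,0]
print(t);go(t,-.274+np.pi)"
```

```text
[ 0.46952 -0.22912  0.14   ]
turn first [ 0.001  0.003 -0.001] then shift cm [ -7.668 -20.425   2.425] q [-0.026  0.145 -0.31   1.112  0.     0.249]
```

>>> apply_moves(commands=[-0.3, -0.8, 0, 0, 0, 0, 5, -0.75, -2, 0, 0, 0, 0, 5, -1, -2.7, 0, 0, 0, 0, 5, -1, -2.7, 0, 0, 0, 0, 5, -1, -2.7, 0, 0, 0, 0, 5, -1, -2.7, 0, 0, 0, 0, 5, -1, -2.7, 0, 0, 0, 0, 5, -1, -2.7, 0, 0, 0, 0, 5, -0.6, -1.4, 0, 0, 0, 0, 5, 0, 0, 0, 0.001, 0.003, 0, 5])

```text
t: 17.38
position: [0.468, -0.2316, 0.1614]
ee_rot: [-0.435, -3.107, 0.0]
force: [-0.0, 0.4, -1.5]
finger_gap: 0.684
finger_force: 64.7
```

>>> apply_moves(commands=[0, 0, 2, 0, 0, 0, 5, 0, 0, 1.5, 0, 0, 0, 5, 0, 0, 0, 0, 0, 0, 5, 0, 0, 0, 0, 0, 0, 5])

```text
t: 17.72
position: [0.4675, -0.2278, 0.127]
ee_rot: [-0.429, -3.107, -0.002]
force: [0.2, -0.6, -1.0]
finger_gap: 0.684
finger_force: 64.7
```

```bash
python3 -c "
from h import *
from plant import *
o=get_obs();print(o['position'])
go([0.46952,-0.22912,0.10],-.274+np.pi)
for n in ('top','scene'):
    c=camera(n);np.savez(f'pics/{n}6.npz',**c)
comp('scene6',[(160,280,105,205),],'pics/s1.png',5,500,600)
comp('top6',[(160,280,390,448)],'pics/t1.png',5,290,600)
cv2.imwrite('pics/overmix.png',np.hstack([cv2.imread('pics/t1.png'),cv2.imread('pics/s1.png')]))"
```

```text
[ 0.46750382 -0.22779523  0.12702497]
turn first [ 0.    -0.006 -0.   ] then shift cm [-0.23  -0.073  2.702] q [-0.453  0.291 -0.217  1.068 -0.001 -0.179]
```

View pics/overmix.png

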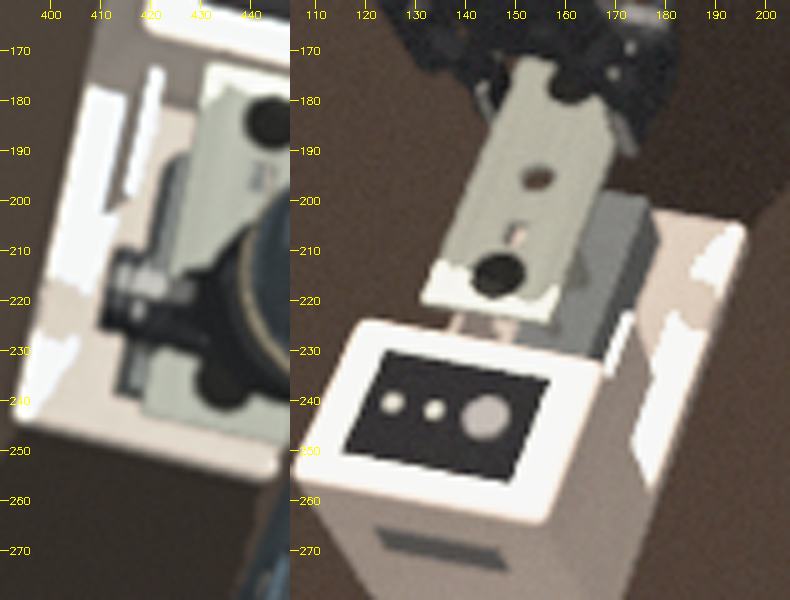

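```bash
python3 -c "
from h import *
np.set_printoptions(precision=4,suppress=True)
T,S=load('top6'),load('scene6');z=.149
a,b=atz(T,(443.5,184.5),z)[:2],atz(T,(434.5,236.3),z)[:2]
print('top',a,b,(a+b)/2,np.linalg.norm(a-b),np.arctan2(*(a-b)[::-1]))
a,b,h=[atz(S,p,z)[:2] for p in ((146.8,214.5),(159.8,176.5),(154.2,195.3))]
print('scene',a,b,(a+b)/2,np.linalg.norm(a-b),np.arctan2(*(a-b)[::-1]),h)
print('kin',np.array([.4675,-.2278])+.04*np.array([.962,-.272]))
print(tri(T,(443.5,184.5),S,(146.8,214.5)),tri(T,(434.5,236.3),S,(159.8,176.5)))
"
```

```text
top [ 0.5596 -0.2516] [ 0.4525 -0.2261] [ 0.506  -0.2389] 0.11014254402087706 -0.23395539340275268
scene [ 0.5612 -0.25  ] [ 0.4532 -0.2274] [ 0.5072 -0.2387] 0.11030054072871505 -0.20600246750454165 [ 0.5082 -0.2369]
kin [ 0.506  -0.2387]
(array([ 0.5599, -0.2513,  0.1472]), np.float64(0.0015808503050065879)) (array([ 0.4526, -0.227 ,  0.148 ]), np.float64(0.001277034578841621))
```

```bash
python3 -c "
from h import *
np.set_printoptions(precision=4,suppress=True)
T,S=load('top6'),load('scene6');z=.149
for c,p,q in [(T,(418.5,241.5),(431,173.5)),(S,(151.5,172),(131.8,219)),(S,(171,188),(158,223.5)),(S,(158,223.5),(131.8,219))]:
  a,b=atz(c,p,z),atz(c,q,z);d=b-a;print(a[:2],b[:2],np.linalg.norm(d),np.arctan2(d[1],d[0]))
T0=load('top0');
# edge of plate in top, sub-pixel, rows free of gripper
g=cv2.cvtColor(T['frame'],cv2.COLOR_RGB2GRAY).astype(float)
for r in list(range(176,206,4))+[232,236,240]: print(r,g[r,415:436].astype(int))
"
```

```text
[ 0.4427 -0.193 ] [ 0.5837 -0.2275] 0.14512327667912944 -0.23965539480360903
[ 0.438  -0.2486] [ 0.5711 -0.2833] 0.13758455749895726 -0.2550525961522023
[ 0.4896 -0.1984] [ 0.5874 -0.2225] 0.10073334405190215 -0.24188402984988022
[ 0.5874 -0.2225] [ 0.5711 -0.2833] 0.06297797841380375 -1.833408772311263
176 [135 134 127 123 181 250 253 221 145 131 134 133 132 131 126 160 240 249
 247 239 231]
180 [167 123 115 174 251 253 231 153 126 122 118 117 117 114 141 205 213 194
 181 180 183]
184 [127 110 165 250 251 246 230 215 214 216 216 217 216 202 175 175 181 181
 182 183 188]
188 [109 157 246 251 245 228 216 216 217 217 217 217 209 177 171 180 180 180
 182 186 188]
192 [157 245 251 243 224 216 212 190 144 105 111 125 134 166 181 181 180 182
 185 187 188]
196 [235 251 243 225 218 212 162  99  77 102 124 134 161 180 181 180 182 184
 186 186 188]
200 [186 208 215 217 212 166 104  75  95 122 134 152 173 180 180 180 183 184
 187 187 186]
204 [213 214 216 214 176 115  76  88 121 132 143 169 180 181 180 183 185 186
 186 187 186]
232 [ 77  93 124 131 131 162 184 189 189 187 187 186 182 164 119  66  38  37
  39  35  34]
236 [ 85 124 138 138 155 178 188 187 186 186 187 191 185 137  73  39  39  40
  39  40  41]
240 [194 182 162 150 174 188 189 187 187 187 187 190 190 186 168 125  76  45
  35  35  34]
```

>>> apply_moves(commands=[0, 0, 0, 0, -0.005, 0.035, 5, -0.26, 0.19, 0, 0, 0, 0, 5, 0, 0, 1.5, 0, 0, 0, 5, 0, 0, 1.5, 0, 0, 0, 5, 0, 0, 1, 0, 0, 0, 5, 0, 0, 0, 0, 0, 0, 5, 0, 0, 0, 0, 0, 0, 5])

```text
t: 18.4
position: [0.4717, -0.2276, 0.0881]
ee_rot: [0.484, 3.102, -0.001]
force: [-0.6, -0.6, -1.2]
finger_gap: 0.685
finger_force: 64.7
```

```bash
python3 -c "
from h import *
from plant import *
o=get_obs();print(o['position'],o['ee_rot'],o['force'])
for n in ('top','scene'):
    c=camera(n);np.savez(f'pics/{n}7.npz',**c)
comp('scene7',[(160,280,105,205),],'pics/s1.png',5,500,600)
comp('top7',[(160,280,390,450)],'pics/t1.png',5,300,600)
cv2.imwrite('pics/overmix2.png',np.hstack([cv2.imread('pics/t1.png'),cv2.imread('pics/s1.png')]))"
```

```text
[ 0.47167183 -0.2276366   0.08807226] [ 4.83600855e-01  3.10223706e+00 -8.97222997e-04] [-0.63042776 -0.56912542 -1.22245518]
```

View pics/overmix2.png

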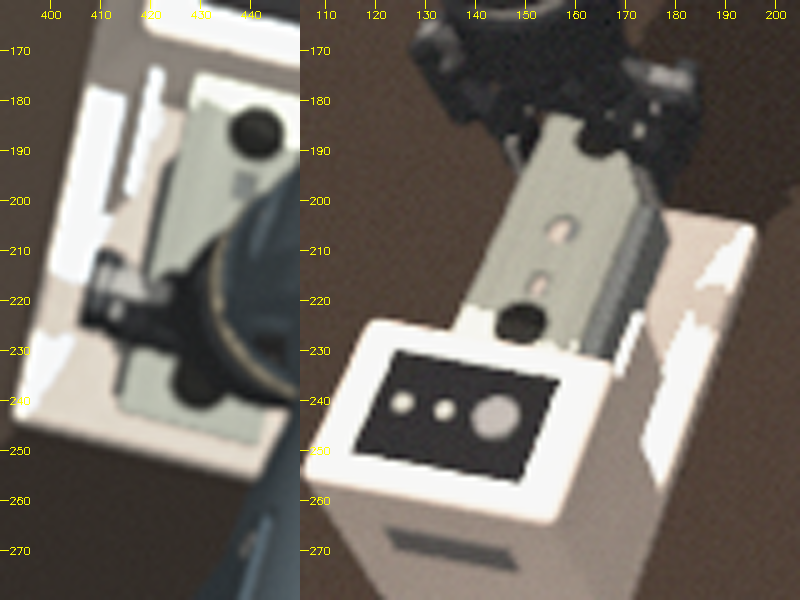

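```bash
python3 -c "
from h import *
np.set_printoptions(precision=4,suppress=True)
T,S=load('top7'),load('scene7');z=.110
a,b,s=atz(T,(441.2,186.5),z)[:2],atz(T,(430,236.5),z)[:2],atz(T,(438.6,196.8),z)[:2]
print('top',a,b,(a+b)/2,np.linalg.norm(a-b),np.arctan2(*(a-b)[::-1]),s)
a,h,s=[atz(S,p,z)[:2] for p in ((149.3,224.),(156.4,205.5),(152.4,216.6))]
print('scene',a,h,s,np.arctan2(*(a-h)[::-1]))
print('kin',np.array([.4717,-.2276])+.04*np.array([.962,-.272]))
g=cv2.cvtColor(T['frame'],cv2.COLOR_RGB2GRAY).astype(float)
for r in [178,184,190,196,202,206,232,236,238]: print(r,g[r,410:436].astype(int))
"
```

```text
top [ 0.563 -0.257] [ 0.4562 -0.2262] [ 0.5096 -0.2416] 0.11116820760756646 -0.27986567852984345 [ 0.5408 -0.2499]
scene [ 0.5629 -0.253 ] [ 0.5111 -0.2399] [ 0.5425 -0.2472] -0.24716085393282977
kin [ 0.5102 -0.2385]
178 [239 219 196 181 158 138 126 118 160 245 253 241 177 132 126 125 121 142
 214 247 248 247 247 247 247 247]
184 [247 247 249 248 193 127 112 166 251 250 246 246 236 219 217 214 191 179
 181 183 183 184 187 193 188 150]
190 [248 251 238 161 118 122 192 250 249 237 217 216 219 215 196 167 172 181
 181 183 185 189 190 190 192 184]
196 [252 220 136 113 148 235 251 243 226 218 212 162  98  90 146 178 182 180
 183 185 188 189 190 188 188 183]
202 [215 172 167 186 207 215 216 216 217 201 141  85 109 163 183 182 180 184
 186 188 188 188 186 184 186 189]
206 [246 229 215 213 213 214 215 218 211 154  91 106 161 182 182 182 184 186
 187 189 189 183 166 143 121 102]
232 [217 219 214 171 111 114 166 189 191 190 189 186 182 174 139  85  45  37
  37  33  35  34  35  33  40  46]
236 [219 216 181 119 112 165 190 189 188 187 189 191 186 148  89  43  38  42
  40  40  40  36  33  34  34  33]
238 [219 213 163 114 139 178 190 189 188 187 189 191 190 170 117  60  36  38
  39  39  41  40  37  35  38  54]
```

```bash
python3 -c "
from h import *
T=load('top7');T0=load('top0');n=np.array([.2715,.9624])
for p in [(427.5,178),(423.8,196),(422.5,202),(421.6,206),(415.7,232),(414.7,236)]: print(atz(T,p,.110)[:2]@n-.030)
g=cv2.cvtColor(T0['frame'],cv2.COLOR_RGB2GRAY).astype(float)
for r in [196,204,222,230,236]: print(r,g[r,412:446].astype(int))
"
```

```text
-0.09227036321593038
-0.09291122424837964
-0.09298642359557541
-0.09296797648754479
-0.0927470724046024
-0.09252532907447227
196 [107  90 117 190 229 227 230 236 236 187 100  69 117 161 175 173 173 173
 173 174 172 173 172 172 173 171 171 171 169 170 187 224 235 236]
204 [235 235 235 235 234 236 236 200 119  63  92 153 173 174 172 173 173 174
 175 174 172 172 172 172 171 172 171 170 177 205 229 235 237 224]
222 [234 235 236 210 130  65  89 155 176 177 175 174 175 175 174 174 174 174
 175 174 174 174 174 171 175 203 228 235 234 234 234 234 234 234]
230 [237 229 158  75  82 154 179 178 177 178 176 177 176 175 174 175 173 173
 172 172 172 171 172 190 226 235 235 234 234 234 234 234 234 234]
236 [207 128  66  90 159 181 183 183 183 181 180 178 178 177 177 176 175 174
 175 173 170 175 203 228 235 235 234 234 234 234 234 234 234 234]
```

```bash
python3 -c "
from h import *
T0=load('top0');n=np.array([.2715,.9624])
for l,r,y in [(422.4,440.9,204),(418.5,437,222),(416.5,435.4,230),(415.5,434,236)]:
  a,b=[atz(T0,(u,y),.06)[:2]@n for u in(l,r)];print(a,b,(a+b)/2)"
```

```text
-0.07248606397476001 -0.11209450605746221 -0.09229028501611111
-0.07271622043492287 -0.11213368376988764 -0.09242495210240526
-0.07225020575384153 -0.11243414464476251 -0.09234217519930202
-0.0729645371116718 -0.11223457498665615 -0.09259955604916398
```

>>> apply_moves(commands=[0.1, 0.08, 0, 0, 0, 0, 5, 0, 0, 0.7, 0, 0, 0, 5, 0, 0, 0.5, 0, 0, 0, 5, 0, 0, 0, 0, 0, 0, 5, 0, 0, 0, 0, 0, 0, 5])

```text
t: 18.92
position: [0.4706, -0.2266, 0.0755]
ee_rot: [0.485, 3.102, -0.001]
force: [0.7, -0.0, -0.9]
finger_gap: 0.683
finger_force: 64.7
```

>>> apply_moves(commands=[0, 0, 0.2, 0, 0, 0, 5, 0, 0, 0.2, 0, 0, 0, 5, 0, 0, 0, 0, 0, 0, 5])

```text
t: 19.17
position: [0.4709, -0.2267, 0.0717]
ee_rot: [0.485, 3.102, -0.001]
force: [0.3, 0.2, -1.0]
finger_gap: 0.683
finger_force: 64.7
```

>>> apply_moves(commands=[0, 0, 0.2, 0, 0, 0, 5, 0, 0, 0.2, 0, 0, 0, 5, 0, 0, 0, 0, 0, 0, 5])

```text
t: 19.42
position: [0.4708, -0.2267, 0.0676]
ee_rot: [0.485, 3.102, -0.001]
force: [0.5, 0.1, -1.3]
finger_gap: 0.685
finger_force: 64.7
```

>>> apply_moves(commands=[0, 0, 0.15, 0, 0, 0, 5, 0, 0, 0.15, 0, 0, 0, 5, 0, 0, 0, 0, 0, 0, 5])

```text
t: 19.67
position: [0.4709, -0.2267, 0.0647]
ee_rot: [0.484, 3.102, -0.001]
force: [-0.1, 0.6, -1.6]
finger_gap: 0.684
finger_force: 64.7
```

>>> apply_moves(commands=[0, 0, 0.15, 0, 0, 0, 5, 0, 0, 0.1, 0, 0, 0, 5, 0, 0, 0, 0, 0, 0, 5])

```text
t: 19.92
position: [0.4709, -0.2268, 0.0623]
ee_rot: [0.484, 3.102, -0.001]
force: [-0.3, -0.7, -1.0]
finger_gap: 0.679
finger_force: 64.7
```

>>> apply_moves(commands=[0, 0, 0.15, 0, 0, 0, 5, 0, 0, 0.15, 0, 0, 0, 5, 0, 0, 0, 0, 0, 0, 5])

```text
t: 20.17
position: [0.4709, -0.2267, 0.0592]
ee_rot: [0.484, 3.102, -0.001]
force: [0.3, -0.3, -2.5]
finger_gap: 0.68
finger_force: 64.7
```

>>> apply_moves(commands=[0, 0, 0.15, 0, 0, 0, 5, 0, 0, 0.15, 0, 0, 0, 5, 0, 0, 0, 0, 0, 0, 5])

```text
t: 20.42
position: [0.4709, -0.2267, 0.0562]
ee_rot: [0.485, 3.102, -0.001]
force: [0.6, -0.6, -1.2]
finger_gap: 0.682
finger_force: 64.7
```

>>> apply_moves(commands=[0, 0, 0.2, 0, 0, 0, 5, 0, 0, 0.2, 0, 0, 0, 5, 0, 0, 0.2, 0, 0, 0, 5, 0, 0, 0, 0, 0, 0, 5])

```text
t: 20.75
position: [0.4708, -0.2267, 0.05]
ee_rot: [0.485, 3.102, -0.001]
force: [-0.1, 0.0, -1.9]
finger_gap: 0.684
finger_force: 64.7
```

>>> apply_moves(commands=[0, 0, 0.15, 0, 0, 0, 5, 0, 0, 0.15, 0, 0, 0, 5, 0, 0, 0.1, 0, 0, 0, 5, 0, 0, 0, 0, 0, 0, 5])

```text
t: 21.08
position: [0.471, -0.2268, 0.0463]
ee_rot: [0.484, 3.102, -0.001]
force: [-1.0, 0.0, -1.0]
finger_gap: 0.685
finger_force: 64.7
```

>>> apply_moves(commands=[0, 0, 0.1, 0, 0, 0, 5, 0, 0, 0.05, 0, 0, 0, 5, 0, 0, 0, 0, 0, 0, 5])

```text
t: 21.33
position: [0.4711, -0.2268, 0.0449]
ee_rot: [0.484, 3.101, -0.001]
force: [-0.3, 0.2, -1.3]
finger_gap: 0.684
finger_force: 64.7
```

>>> apply_moves(commands=[0, 0, 0.08, 0, 0, 0, 5, 0, 0, 0, 0, 0, 0, 5])

```text
t: 21.5
position: [0.4712, -0.2269, 0.0446]
ee_rot: [0.484, 3.101, -0.001]
force: [-1.5, -0.0, 4.0]
finger_gap: 0.685
finger_force: 65.2
```

>>> apply_moves(commands=[0, 0, 0.08, 0, 0, 0, 5, 0, 0, 0, 0, 0, 0, 5])

```text
t: 21.67
position: [0.4712, -0.2269, 0.0445]
ee_rot: [0.484, 3.101, -0.001]
force: [-4.5, 2.6, 12.8]
finger_gap: 0.681
finger_force: 66.1
```

>>> apply_moves(commands=[0, 0, 0, 0, 0, 0, 6.2, 0, 0, 0, 0, 0, 0, 7, 0, 0, 0, 0, 0, 0, 8.5, 0, 0, 0, 0, 0, 0, 8.5, 0, 0, 0, 0, 0, 0, 8.5, 0, 0, -2, 0, 0, 0, 8.5, 0, 0, -3, 0, 0, 0, 8.5, 0, 0, -4, 0, 0, 0, 8.5, 0, 0, -4, 0, 0, 0, 8.5, 3, 0, -2, 0, 0, 0, 8.5])

```text
t: 22.5
position: [0.447, -0.2195, 0.1975]
ee_rot: [0.483, 3.094, -0.005]
force: [0.3, 0.1, 1.0]
finger_gap: 0.996
finger_force: 0.0
```

>>> apply_moves(commands=[3, 0, 0, 0, 0, 0, 8.5, 0, 0, 0, 0, 0, 0, 8.5, 0, 0, 0, 0, 0, 0, 8.5])

```text
t: 22.75
position: [0.4128, -0.2081, 0.1938]
ee_rot: [0.485, 3.1, -0.002]
force: [-0.2, 0.3, -0.5]
finger_gap: 0.991
finger_force: 0.0
```

```bash
python3 -c "
from h import *
from plant import *
for n in ('top','scene'):
    c=camera(n);np.savez(f'pics/{n}8.npz',**c)
np.set_printoptions(precision=4,suppress=True)
S=load('scene8')
g=cv2.cvtColor(S['frame'],cv2.COLOR_RGB2GRAY)
for r in range(195,232,2): print(r,g[r,135:185:2])
"
```

```text
195 [ 68  71  67  69  69  67  70  70  70  69  71 110 179 178 179  84  35  41
  40 113 179 179 181 163  58]
197 [ 71  70  69  69  66  71  72  61  47  77  79 155 179 178 157  42  46  38
  43  59 179 176 179 112  46]
199 [ 70  68  72  71  69  69  65  46  44 179 208 179 177 179 166  67  38  42
  45 145 179 178 175  70  46]
201 [ 68  67  66  70  69  70  63  48  53 210 193 179 176 177 178 166 145 142
 168 179 179 176 138  53  46]
203 [ 70  72  69  64  66  71  48  46 152 207 179 179 178 178 176 177 180 175
 181 178 176 170 175 196 182]
205 [ 67  70  70  69  73  69  51  61 201 198 180 176 179 179 176 178 179 177
 178 177 176 154 197 206 210]
207 [ 65  68  67  66  68  71  60 140 212 183 178 177 179 174 178 179 176 180
 178 177 177 119 181 211 209]
209 [ 67  69  68  68  69  67  48 182 201 177 177 174 145 125 167 176 178 179
 179 175 165  89 190 209 207]
211 [ 70  69  70  71  69  50  97 212 184 178 173 150 116 115 134 178 180 182
 176 172 139 114 210 210 211]
213 [ 68  69  71  70  60  52 171 201 179 177 178 170 108 109 111 168 179 180
 174 170  98 164 209 212 209]
215 [ 67  70  66  63  47  60 2
[... 232 characters left out ...]
 244 233 216 177 178 179 174
 167  87 188 209 209 243 247]
221 [ 70  68 246 128 128 208 244 244 244 244 244 244 244 240 179 181 177 231
 198  94 204 210 207 247 247]
223 [ 68 172 235 125 130 221 244 243 244 245 236 178 236 244 245 241 240 241
 224 228 208 208 246 247 247]
225 [ 70 243 169 129 129 238 244 244 244 245 193 113 222 244 245 244 243 217
 244 152 196 234 247 247 247]
227 [244 246 224 189 187 245 243 245 245 244 209 146 244 245 245 244 244 205
 241 129 185 247 247 247 247]
229 [247 247 247 247 247 246 246 245 242 215 206 240 245 245 245 244 230 237
 205 130 175 247 247 247 247]
231 [222 239 246 247 247 247 247 247 247 247 246 244 245 245 242 238 204 246
 133 130 134 246 247 247 247]
```

```bash
python3 -c "
from plant import *
print(finish_job())"
```

```text
the job is handed in; nothing more can be done
None
```

The carrier plate is on the mixer, over both shaft and pin, lying on the seat and let go. I handed the job in at about 23 s; the hand-in gave no verdict. The seating is judged from the contact height as the plate went down and from brightness values in the final scene image, as I had no picture views left.

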